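Wind the loaf press down with its crank

TASK

Fit the loose crank onto the square shaft on top of the blue screw press, pushed fully home, and wind it clockwise, full circles, until the pressure plate bears firmly on the lid of the loaf mould: stop when winding takes two to three times the effort of free winding, and do not force it tighter, because that would buckle the lid. Then let go and leave the crank sitting on the shaft; do not knock the two spice jars about.

Things in the scene. Friction and masses are not known exactly. Their poses are not given: they have to be found in the camera images.
- crank: Loose steel crank, 0.21 kg, lying flat, socket underneath. Origin: middle of the hub's underside. z up; +x along the arm to the hand grip. Dark hub 34x34 mm, 26 mm high, sides parallel to x and y. Flat arm 18 mm wide, z 0 to 10 mm, reaching to x = 72 mm. Round wooden hand grip, 23.6 mm across, upright at x = 60 mm, z 12 to 58 mm.
- crank_socket (a point): Middle of the square socket's mouth in the hub's underside (the crank's origin, same axes). Socket 19.5 mm wide, sides parallel to x and y, 20 mm deep, closed on top, with a 2 mm lead-in chamfer.
- grip_mid (a point): On the axis of the wooden hand grip, 40 mm above the hub's underside. The grip turns freely on its pin, so a gripper can hold it and go round the circle (radius 60 mm) without turning itself. This point's x and y axes turn with the grip and mean nothing.
- shaft_seat (a point): Middle of the foot of the square shaft, on the 36 mm steel collar where the hub's underside rests when home; 146 mm above the worktop. z up; x and y parallel to the square's sides, turning with it. Shaft 18 mm square, 18 mm high, its top 3 mm stepped in to 15.5 mm. The crank fits in four ways.
- press: Fixed blue screw press, turned by up to 0.4 rad. Origin: middle of its underside. Base 150 (x) x 176 (y) mm; head 56x182 mm, its flat top 140 mm up; only the collar (to 146 mm) and the shaft (to 164 mm) stand higher.
- spindle (a joint): Turn of the shaft, rad, grows clockwise seen from above; the plate goes down 24 mm a turn. Steady friction 0.2 N m (about 3.3 N at the hand grip); stays where it is left. Once the plate bears on the lid, the effort grows stiffly: about 1.3 N more at the hand grip per 10 degrees. That begins 1.2 to 2.1 turns from the start.
- plate: Aluminium pressure plate 84x64 mm, 10 mm thick; origin: middle of its underside. Winding lowers it onto the steel lid of the loaf mould standing in the press. How high the lid lies differs by some 16 mm from fill to fill and is not measured: the touch must be felt at the crank.
- cinnamon_jar: Spice jar with dark cap, 44 mm across, 96 mm high, standing to the left of the press; bystander. Origin: middle of its underside.
- sugar_jar: White spice jar with white cap, 47 mm across, 98 mm high, beside the other jar; bystander. Origin: middle of its underside.
Things that resemble listed ones, but are neither listed nor needed, are in the scene too. What is shaped like the crank but pink or red is not meant.

How it is judged:
By the outcome, as a careful person would: the job done as asked, in the order asked, and still so for the second after the job is handed in, with the robot touching nothing.
It also fails if it takes over 72 s, if anything falls off the work surface, if the arm or the gripper's body presses on something with over 40 N, if the wrist force passes 120 N, or if a joint passes its speed limit or range.

ROBOT

A 6-joint arm with a two-finger parallel gripper is mounted at the origin on a cart in front of the work surface, level with it; the furniture and walls round the work are solid. World frame = base frame: x ahead of the robot, y to its left, z up, the work surface at z = 0. Lengths are in m, angles in rad, forces in N, time in s.
With the tool pointing down it reaches from about 0.25 to 0.775 m from the base axis. Payload 4 kg.
Tool frame: the origin (TCP) lies at the very end of the fingers, on their centre line; the grasp point (between the pads) lies 19 mm behind it (robot.grasp_offset is the distance from the TCP to the grasp point, in m); z points along the fingers, y is the line along which they close (so a half turn about z gives the same grasp; the last joint's range is limited). The gripper opens to 85 mm and grips with 20 to 120 N. Pads are 22 mm wide; open, the fingers measure 114 mm over their backs; the gripper's body (76 mm by 85 mm) begins 54 mm behind the grasp point. The pads swing forward as they close: fully open they stand 13 mm farther back than shut.
Start: joints at [1.045, 0.087, 1.371, -0, 1.684, -0.103], TCP at [0.226, 0.502, 0.231] pointing down, gripper open.
Joint ranges: [-3.1, 3.1], [-0.76, 2.03], [0.27, 2.55], [-1.08, 4.22], [0.17, 2.65], [-2.57, 2.57]. Speed limits (rad/s): [2.79, 2.79, 3.14, 3.14, 3.14, 3.14].

INTERFACE

Orientations are given as a unit quaternion [w, x, y, z].
In Python, from rig import telemetry, vision, job, robot gives the robot as it stands.
- The arm moves only by the shell command python3 -m handwheel 'ROWS'. ROWS is a JSON object of lists of equal length, an entry for each row: "delta_rot": the turn, a rotation vector about the tool's x, y, z in degrees, a list of three; "linear": the shift along the tool's x, y, z in m, a list of three; "grip": the opening, from 0 (shut) to 1 (fully open). A call has 1 to 20 rows; each row shifts and turns the commanded pose from where the row before left it, along the tool's axes as they then stand; what a row does not reach is not made up. A row lasts 1/12 s, in which the tool goes at most 41.7 mm and 7.16 degrees, less where a joint would pass 70% of its speed; a pose out of reach is approached as far as the arm can. A call is refused whole if a number of a shift passes 0.0417 or a number of a turn 7.16, either way. A call with a gripper value outside its range is refused whole. The fingers move at their own pace and stop on an object; the grip force is fixed at half the most. Time passes only in rows, so rows that do not move let the fingers close. It gives the time, the measured TCP pose, the force, the opening and the grip force at its end, in the units of the state.
- telemetry.sense(): the state, without advancing time (a new reading comes with each control period).
- vision.capture(name): name is "scene" or "top"; returns (picture, depth): 420x560x3 uint8, red, green, blue; 420x560 float32, m along the optical axis (not along the pixel's ray), 0 where there is no reading.
- vision.calibration(name): a dict with "mtx" (3x3 intrinsics, pixels), "R" (3x3) and "t" (3): a world point X has camera coordinates R X + t. Camera axes: x right, y down, z forward; pixel columns grow to the right and rows downward; lengths in m; the calibration is good to about 2 mm. A picture is of the moment at which its call begins. calibration takes no time and is no camera call.
- job.job_done(): hands the job in; it is judged then, once.
The state is a dict: "time_s": time; "qpos": joint angles; "qvel": joint speeds; "tau": joint torques, N m; "position": TCP position; "tool_rot": TCP orientation; "wrist_force": force on the tool from outside, world axes, zero at the start; "torque": the same for the moment, N m; "finger_gap": opening from 0.0 (shut) to 1.0 (fully open); "finger_force": force on a finger pad.
Only numpy, scipy, OpenCV 4.12 (cv2) and the standard library are available. Lean on these libraries where they do the work, as an engineer would, in place of code of your own. Each camera call takes 0.05 s, during which the arm holds its last target. There are 200 camera calls.

## Working session

There is one attempt and no reset: what is moved stays moved. The work goes in short steps, Python scripts to look and compute and a shell command to move; the robot and the scene stay as the last step left them, time stands still between calls to the robot, and variables do not carry over. Pictures are saved under pics/ and viewed, at most 10 in all, crops included, and the job is handed in when it is done.

```bash
mkdir -p pics; python3 - <<'E'
from rig import telemetry, vision
import cv2,numpy as np
for n in("scene","top"):
    p,d=vision.capture(n); cv2.imwrite(f"pics/{n}0.png",p[:,:,::-1]); np.savez(f"{n}0.npz",p=p,d=d)
    c=vision.calibration(n); print(n,c["mtx"].round(1).tolist(),c["R"].round(3).tolist(),c["t"].round(3).tolist())
print(telemetry.sense())
E
```

```text
scene [[538.8, 0.0, 281.2], [0.0, 538.8, 205.8], [0.0, 0.0, 1.0]] [[-0.816, -0.578, 0.018], [-0.32, 0.424, -0.847], [0.482, -0.697, -0.531]] [0.416, 0.234, 1.386]
top [[415.7, 0.0, 274.8], [0.0, 415.7, 207.9], [0.0, 0.0, 1.0]] [[0.009, -1.0, 0.005], [-0.995, -0.009, -0.099], [0.099, -0.004, -0.995]] [0.036, 0.498, 1.023]
{'time_s': 0.1, 'qpos': array([ 1.04487077e+00,  8.79275954e-02,  1.37215378e+00,  8.07281925e-06,
        1.68363417e+00, -1.03108855e-01]), 'qvel': array([-1.19164922e-03, -2.86338906e-03, -1.41015207e-03, -9.55427495e-05,
       -1.75478782e-04,  1.31209417e-05]), 'tau': array([ 2.68294505e-03, -3.53010893e+01, -3.14219427e+01, -1.37652746e-04,
        7.89866637e-03, -8.23019093e-06]), 'position': array([0.22545001, 0.50115213, 0.23020509]), 'tool_rot': array([-3.32180630e-04,  2.09836543e-01,  9.77735904e-01, -1.00813679e-03]), 'wrist_force': array([ 0.1778756 , -0.59277956,  0.20603708]), 'torque': array([ 0.05079036, -0.0194817 ,  0.02245834]), 'finger_force': 0.0, 'finger_gap': 1.0032575882759238}
```

View pics/scene0.png

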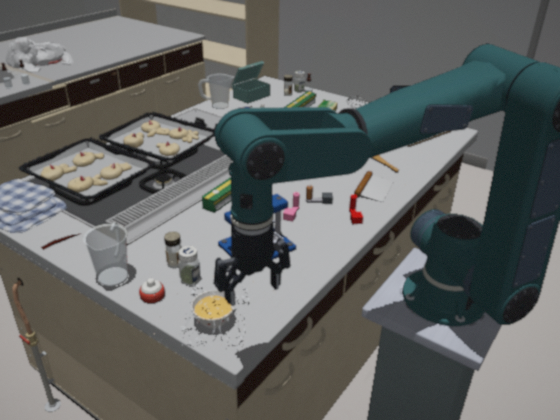

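View pics/top0.png

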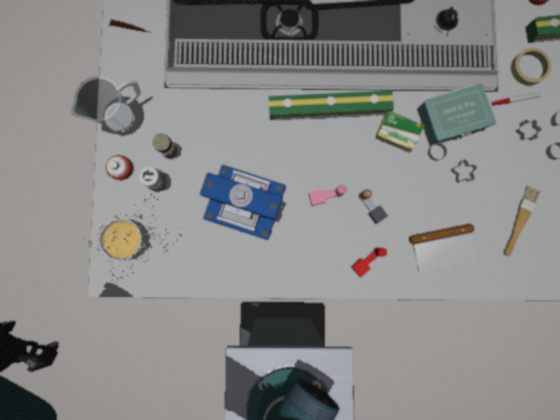

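Scene view: the press is behind the gripper at about (265,225), and the jars are at (173,250) and (189,265). Top view: press shaft at about (241,196), and the real crank has its dark hub at (376,214) and brown grip at (366,194). The pink and red ones are decoys.

```bash
cat > h.py <<'E'
import numpy as np,cv2
from rig import vision
def ray(n,uv,z):
    c=vision.calibration(n); R=np.array(c["R"]);t=np.array(c["t"])
    o=-R.T@t; d=R.T@np.linalg.inv(c["mtx"])@np.array([uv[0],uv[1],1.])
    return o+d*(z-o[2])/d[2]
def pt(n,uv,dep):
    c=vision.calibration(n); R=np.array(c["R"]);t=np.array(c["t"])
    return R.T@(np.linalg.inv(c["mtx"])@np.array([uv[0],uv[1],1.])*dep-t)
E
python3 - <<'E'
import numpy as np,cv2
from h import *
z=np.load("top0.npz");p=z["p"];d=z["d"]
cv2.imwrite("pics/crop1.png",cv2.resize(p[150:280,195:395,::-1],(800,520),interpolation=cv2.INTER_CUBIC))
hsv=cv2.cvtColor(p,cv2.COLOR_RGB2HSV)
# height map
def hm():
    c=vision.calibration("top");v,u=np.mgrid[:420,:560];k=np.linalg.inv(c["mtx"])
    P=(np.stack([u,v,np.ones_like(u)],-1)@k.T*d[...,None]-c["t"])@np.array(c["R"]);return P
P=hm();H=P[...,2]
np.set_printoptions(suppress=True,precision=4)
def rep(m,name,zz):
    for q in cv2.findContours(m.astype(np.uint8),cv2.RETR_EXTERNAL,cv2.CHAIN_APPROX_NONE)[0]:
        if cv2.contourArea(q)<12: continue
        r=cv2.minAreaRect(q); b=cv2.boxPoints(r)
        W=np.array([ray("top",x,zz)[:2] for x in b]); print(name,r, ray("top",r[0],zz), "edges",[(round(float(np.hypot(*e)),4),round(float(np.degrees(np.arctan2(e[1],e[0]))),1)) for e in np.diff(W,axis=0)])
roi=np.zeros(H.shape,bool);roi[180:235,350:395]=1
rep(roi&(H>.017)&(H<.035),"hub",.026); rep(roi&(H>.045),"grip",.058)
rep(roi&(p.max(2)<90)&(H<.04),"hubdark",.026)
roi[:]=0;roi[150:250,190:300]=1
rep(roi&(H>.128)&(hsv[...,1]>120),"head",.140)
rep(roi&(H>.143),"collar",.146);rep(roi&(H>.156),"shaft",.164)
print(H[190:203,232:252].round(3)*1000)
E
```

```text
hub ((377.9000244140625, 213.70001220703125), (13.80000114440918, 14.199999809265137), 53.13010025024414) [ 0.4856 -0.219   0.026 ] edges [(0.0363, -53.0), (0.0344, -143.7), (0.0362, 126.9)]
grip ((366.5, 193.0), (8.0, 9.0), 90.0) [ 0.5335 -0.1837  0.058 ] edges [(0.0221, -89.5), (0.0198, 179.2), (0.0221, 90.5)]
hubdark ((377.1000671386719, 214.30001831054688), (12.20000171661377, 13.80000114440918), 53.13010025024414) [ 0.4841 -0.217   0.026 ] edges [(0.0352, -53.0), (0.0304, -143.7), (0.0352, 126.9)]
head ((262.6000061035156, 202.1999969482422), (33.5201416015625, 24.6657657623291), 18.434946060180664) [0.4992 0.0684 0.14  ] edges [(0.0557, -17.5), (0.0755, -108.1), (0.0555, 162.1)]
head ((219.1500244140625, 188.04998779296875), (32.57145690917969, 24.66576385498047), 18.43494987487793) [0.5303 0.1665 0.14  ] edges [(0.0558, -16.9), (0.0738, -108.0), (0.0557, 162.7)]
collar ((241.5, 195.0), (16.0, 19.0), 90.0) [0.5142 0.1155 0.146 ] edges [(0.0425, -89.5), (0.036, -179.2), (0.0423, 90.5)]
shaft ((240.0, 193.5), (7.0, 8.0), 90.0) [0.5152 0.1175 0.164 ] edges [(0.0175, -89.5), (0.015
[... 953 characters left out ...]
 160.  163.  165.  159.
   149.  146.  145.  147.  143.  140.  141.  142.]
 [ 142.  145.  144.  143.  147.  149.  150.  152.  154.  154.  152.  155.
   150.  148.  145.  145.  141.  140.  143.  143.]
 [ 145.  140.  147.  146.  149.  148.  147.  145.  148.  147.  147.  145.
   146.  145.  146.  141.  143.  144.  144.  144.]
 [ 142.  140.  141.  144.  146.  144.  149.  149.  146.  147.  146.  149.
   147.  143.  141.  141.  141.  144.  141.  140.]
 [ 141.  140.  143.  141.  145.  145.  148.  150.  147.  146.  146.  148.
   146.  144.  140.  141.  143.  141.  140.  139.]
 [ 143.  141.  140.  141.  143.  140.  148.  144.  145.  145.  144.  144.
   142.  141.  141.  143.  139.  143.  143.  142.]]
```

View pics/crop1.png

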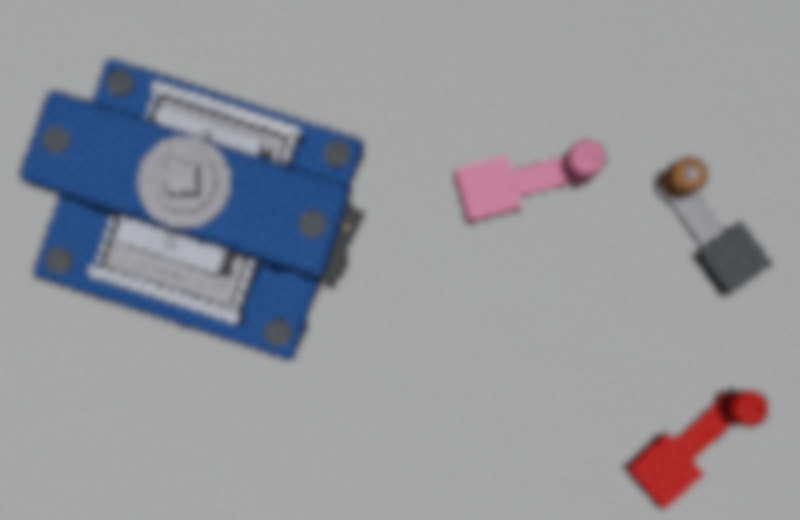

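```bash
python3 -m handwheel '{"delta_rot":[[0,0,7],[0,0,7],[0,0,7],[0,0,7],[0,0,7],[0,0,7],[0,0,7],[0,0,7],[0,0,7],[0,0,7],[0,0,7],[0,0,7],[0,0,7],[0,0,7],[0,0,7],[0,0,7],[0,0,7],[0,0,0.8]],"linear":[[0,0,0],[0,0,0],[0,0,0],[0,0,0],[0,0,0],[0,0,0],[0,0,0],[0,0,0],[0,0,0],[0,0,0],[0,0,0],[0,0,0],[0,0,0],[0,0,0],[0,0,0],[0,0,0],[0,0,0],[0,0,0]],"grip":[1,1,1,1,1,1,1,1,1,1,1,1,1,1,1,1,1,1]}'
cat >> h.py <<'E'
from rig import telemetry
from scipy.spatial.transform import Rotation as Ro
def pose():
    s=telemetry.sense();q=s["tool_rot"];R=Ro.from_quat([q[1],q[2],q[3],q[0]]).as_matrix()
    return np.array(s["position"]),R,s
def togo(target):
    p,R,s=pose();x=R[:,0];print("t",s["time_s"],"pos",p.round(4),"yawx",np.degrees(np.arctan2(x[1],x[0])).round(2),"tilt",R[:2,2].round(4),"tool-shift mm",(R.T@(np.array(target)-p)*1000).round(1))
E
python3 -c "
from h import *
togo([.4851,-.2182,.20])"
```

```text
time_s: 1.6
position: [0.2255, 0.5013, 0.2306]
tool_rot: [0.0, 0.952, 0.308, -0.0]
wrist_force: [1.2, -0.5, -0.4]
finger_gap: 0.999
finger_force: 0.0
t 1.6 pos [0.2255 0.5013 0.2306] yawx 35.83 tilt [-0.0007 -0.0012] tool-shift mm [-210.7  735.3   31.3]
```

```bash
python3 -m handwheel '{"delta_rot":[[0,0,0],[0,0,0],[0,0,0],[0,0,0],[0,0,0],[0,0,0],[0,0,0],[0,0,0],[0,0,0],[0,0,0],[0,0,0],[0,0,0],[0,0,0],[0,0,0],[0,0,0],[0,0,0],[0,0,0],[0,0,0],[0,0,0],[0,0,0]],"linear":[[-0.0105,0.0367,0],[-0.0105,0.0367,0],[-0.0105,0.0367,0],[-0.0105,0.0367,0],[-0.0105,0.0367,0],[-0.0105,0.0367,0],[-0.0105,0.0367,0],[-0.0105,0.0367,0],[-0.0105,0.0367,0],[-0.0105,0.0367,0],[-0.0105,0.0367,0],[-0.0105,0.0367,0],[-0.0105,0.0367,0],[-0.0105,0.0367,0],[-0.0105,0.0367,0],[-0.0105,0.0367,0],[-0.0105,0.0367,0],[-0.0105,0.0367,0],[-0.0105,0.0367,0],[-0.0105,0.0367,0]],"grip":[1,1,1,1,1,1,1,1,1,1,1,1,1,1,1,1,1,1,1,1]}'
python3 - <<'E'
from h import *
togo([.4851,-.2182,.10])
p,d=vision.capture("scene"); np.savez("scene1.npz",p=p,d=d)
t=np.load("top0.npz")["p"]
c=vision.calibration("scene")
def proj(X): 
    q=c["mtx"]@(np.array(c["R"])@np.array(X)+c["t"]); return q[:2]/q[2]
a=proj([.5152,.1175,.164]);b=proj([.485,-.218,.026]);print(a,b)
f=lambda im,u,v,r=22:cv2.resize(im[int(v)-r:int(v)+r,int(u)-r:int(u)+r,::-1],(396,396),interpolation=cv2.INTER_CUBIC)
cv2.imwrite("pics/crop2.png",np.hstack([f(p,*a),f(t,240,195)]))
E
```

```text
time_s: 3.27
position: [0.487, -0.2177, 0.2309]
tool_rot: [-0.0, 0.951, 0.31, -0.0]
wrist_force: [0.3, -1.1, 1.6]
finger_gap: 1.002
finger_force: 0.0
t 3.2667 pos [ 0.487  -0.2177  0.2309] yawx 36.11 tilt [-0.0004  0.0005] tool-shift mm [ -1.8  -0.6 130.9]
[255.87494861 198.3407089 ] [326.35658455 194.79234065]
```

View pics/crop2.png

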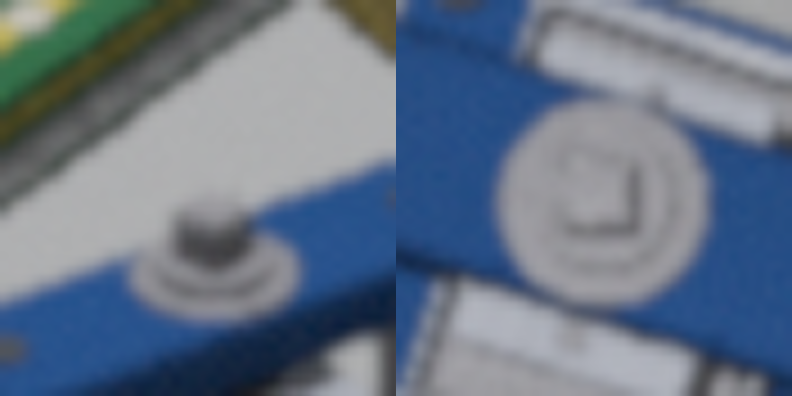

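The scene crop shows the shaft with a corner-on view at about (212,235). The top crop shows the square nearly aligned with the image axes, with its dark right face at x≈637 and its lower face at y≈233.

```bash
python3 - <<'E'
from h import *
A=np.mean([vision.capture("top")[0].astype(float) for _ in range(8)],0)
np.savez("topavg.npz",p=A); g=A.mean(2)
print(g[184:208,230:253].round().astype(int))
hsv=cv2.cvtColor(A.astype(np.uint8),cv2.COLOR_RGB2HSV)
m=np.zeros((420,560),np.uint8);m[180:211,226:258]=(hsv[180:211,226:258,1]<90)
q=[c for c in cv2.findContours(m,cv2.RETR_EXTERNAL,cv2.CHAIN_APPROX_NONE)[0]]
q=max(q,key=cv2.contourArea);e=cv2.fitEllipse(q);print("collar",e,ray("top",e[0],.146))
t=np.load("top0.npz")["p"]; h0=cv2.cvtColor(t,cv2.COLOR_RGB2HSV)
print(t.mean(2)[203:226,364:392].round().astype(int))
m=np.zeros((420,560),np.uint8);s=np.s_[183:205,355:378];m[s]=(h0[s][...,1]>70)
v,u=np.nonzero(m);print("brown",len(u),u.mean(),v.mean(),u.min(),u.max(),v.min(),v.max(),ray("top",(u.mean(),v.mean()),.058));print(m[s])
E
```

```text
[[ 96  95  96  97 102 114 123 135 148 153 154 155 160 163 162 153 143 146
  172 187 191 194 195]
 [ 96  95  98 105 124 148 156 161 168 170 170 170 171 172 168 158 145 135
  147 160 171 182 189]
 [ 96  97 108 128 151 167 171 171 172 175 175 174 173 173 172 169 163 153
  139 129 135 149 159]
 [ 98 108 130 153 167 172 172 170 172 178 177 175 173 172 170 171 171 168
  160 139 115 109 116]
 [106 128 152 167 173 172 169 169 171 174 176 175 174 172 172 172 171 172
  171 159 132 106  97]
 [121 149 166 173 173 170 165 164 167 166 169 171 170 172 172 172 171 170
  172 168 151 122 100]
 [138 162 173 174 170 168 163 168 174 168 165 164 162 166 164 169 171 164
  166 170 161 133 105]
 [152 170 175 175 172 169 164 171 178 175 170 168 165 161 152 162 171 163
  162 169 166 146 117]
 [160 173 175 176 175 173 170 172 176 176 175 175 172 159 140 158 172 169
  162 166 170 162 135]
 [162 173 174 174 175 175 174 175 176 176 177 177 174 157 135 156 173 173
  162 165 172 168 142]
 [164 173 173 174 174 174 174 177 179 179 179 180 176 156 134 156 174 174
  162 165 172 167 140]
 [165 174 173 172 173 169 170 176
[... 4543 characters left out ...]
 0 0 0 0 0 0]
 [0 0 0 0 0 0 0 0 0 1 1 1 1 1 1 1 0 0 0 0 0 0 0]
 [0 0 0 0 0 0 0 0 1 1 1 0 0 0 1 1 0 0 0 0 0 0 0]
 [0 0 0 0 0 0 0 1 1 1 1 0 0 0 0 1 0 0 0 0 0 0 0]
 [0 0 0 0 0 0 1 1 1 1 1 1 0 0 1 1 0 0 0 0 0 0 0]
 [0 0 0 0 0 1 1 1 1 1 1 1 1 1 1 1 0 0 0 0 0 0 0]
 [0 0 0 0 0 0 1 1 1 1 1 1 1 1 1 0 0 0 0 0 0 0 0]
 [0 0 0 0 0 0 1 1 1 1 1 1 1 1 0 0 0 0 0 0 0 0 0]
 [0 0 0 0 0 0 0 0 1 1 1 0 0 0 0 0 0 0 0 0 0 0 0]
 [0 0 0 0 0 0 0 0 0 0 0 0 0 0 0 0 0 0 0 0 0 0 0]
 [0 0 0 0 0 0 0 0 0 0 0 0 0 0 0 0 0 0 0 0 0 0 0]
 [0 0 0 0 0 0 0 0 0 0 0 0 0 0 0 0 0 0 0 0 0 0 0]
 [0 0 0 0 0 0 0 0 0 0 0 0 0 0 0 0 0 0 0 0 0 0 0]
 [0 0 0 0 0 0 0 0 0 0 0 0 0 0 0 0 0 0 0 0 0 0 0]
 [0 0 0 0 0 0 0 0 0 0 0 0 0 0 0 0 0 0 0 0 0 0 0]]
```

```bash
python3 - <<'E'
from h import *
print(ray("top",(240.8,195),.142),ray("top",(240,193.4),.164),ray("top",(378.44,213.55),.026))
# scene cross-check: bright shaft top
a=np.load("scene1.npz")["p"].mean(2)[186:212,244:272].round().astype(int);print(a)
togo([.486,-.2198,.01])
E
```

```text
[0.51473014 0.11742024 0.142     ] [0.51537962 0.11750645 0.164     ] [ 0.48601644 -0.22035743  0.026     ]
[[ 89  94  99  97  95  93 102 129 156 169 173 176 176 176 176 176 176 175
  177 177 176 176 175 176 176 175 176 176]
 [103 103 100  93  98 123 147 161 171 176 175 176 176 176 176 176 176 176
  177 176 175 175 175 176 177 176 176 176]
 [103  98  86  93 125 154 170 173 176 176 178 175 176 176 176 176 176 176
  175 176 175 176 176 176 176 175 176 176]
 [ 96  87  92 124 156 171 176 177 176 176 175 175 176 176 175 177 176 176
  176 177 176 175 176 176 175 175 175 176]
 [ 89 105 129 156 170 175 176 176 176 176 175 176 176 175 176 175 177 175
  176 176 176 176 176 176 176 176 175 176]
 [121 148 161 171 176 177 175 177 176 177 176 176 175 176 174 175 175 175
  175 175 176 175 176 176 176 176 176 176]
 [155 169 174 175 175 176 175 177 177 176 176 176 176 176 175 177 176 177
  176 176 176 176 176 177 176 176 175 175]
 [170 175 175 176 175 176 176 175 177 176 176 176 176 176 176 176 176 176
  175 176 176 176 176 175 175 176 176 175]
 [175 175 175 176 176 176 175 176 176 176 176 176 176 17
[... 1456 characters left out ...]
 88  84]
 [ 91  90  97 121 140 144 136 120 119 122 126 129 127 126 127 123 116 114
  127 142 143 131 105  89  86  83  78  76]
 [ 89  87  93 106 125 137 140 133 122 113 112 117 117 116 116 110 114 127
  138 143 134 114  92  83  76  73  67  62]
 [ 87  88  89  92 105 118 132 136 135 132 131 131 131 133 132 131 132 135
  135 124 107  91  74  67  62  56  50  45]
 [ 87  88  88  88  93 101 110 119 125 131 138 140 141 141 140 135 124 115
  108  96  80  65  59  53  48  45  43  41]
 [ 88  89  89  88  89  91  94  98 103 112 119 122 121 120 117 112  98  84
   73  66  57  50  45  46  41  43  39  38]]
t 3.7167 pos [ 0.4868 -0.2145  0.2318] yawx 36.1 tilt [ 0.0007 -0.0001] tool-shift mm [ -3.8   3.7 221.8]
```

```bash
python3 -m handwheel '{"delta_rot":[[0,0,0],[0,0,0],[0,0,0],[0,0,0],[0,0,0],[0,0,0],[0,0,0],[0,0,0]],"linear":[[-0.002,0.002,0.03],[-0.002,0.002,0.03],[0,0,0.03],[0,0,0.03],[0,0,0.03],[0,0,0.02],[0,0,0],[0,0,0]],"grip":[1,1,1,1,1,1,1,1]}'
python3 -c "
from h import *
togo([.486,-.22,.002])"
```

```text
time_s: 4.38
position: [0.4854, -0.2202, 0.0608]
tool_rot: [-0.001, 0.951, 0.31, -0.001]
wrist_force: [1.3, -0.5, 0.9]
finger_gap: 1.001
finger_force: 0.0
t 4.3833 pos [ 0.4854 -0.2202  0.0608] yawx 36.06 tilt [-0.0019  0.0012] tool-shift mm [ 0.6  0.3 58.8]
```

```bash
python3 -m handwheel '{"delta_rot":[[0,0,0],[0,0,0],[0,0,0],[0,0,0],[0,0,0],[0,0,0],[0,0,0],[0,0,0],[0,0,0],[0,0,0],[0,0,0],[0,0,0]],"linear":[[0,0,0.02],[0,0,0.02],[0,0,0.016],[0,0,0],[0,0,0],[0,0,0],[0,0,0],[0,0,0],[0,0,0],[0,0,0],[0,0,0],[0,0,0]],"grip":[1,1,1,1,0,0,0,0,0,0,0,0]}'
python3 -c "
from h import *
togo([.486,-.22,.002])"
```

```text
time_s: 5.38
position: [0.4873, -0.2221, 0.0073]
tool_rot: [0.001, 0.951, 0.309, 0.001]
wrist_force: [-0.2, 1.5, 7.0]
finger_gap: 0.381
finger_force: 62.0
t 5.3833 pos [ 0.4873 -0.2221  0.0073] yawx 35.98 tilt [ 0.0032 -0.0016] tool-shift mm [ 0.1 -2.5  5.3]
```

```bash
python3 -m handwheel '{"delta_rot":[[0,0,0],[0,0,5],[0,0,6],[0,0,6],[0,0,6],[0,0,6],[0,0,6.2],[0,0,0],[0,0,0],[0,0,0],[0,0,0],[0,0,0],[0,0,0],[0,0,0],[0,0,0],[0,0,0],[0,0,0],[0,0,0],[0,0,0],[0,0,0]],"linear":[[0,0,-0.02],[0,0,-0.04],[0,0,-0.04],[0,0,-0.04],[0,0,-0.04],[0,0,-0.03],[0,0,-0.01],[0.003,-0.0337,0],[0.003,-0.0337,0],[0.003,-0.0337,0],[0.003,-0.0337,0],[0.003,-0.0337,0],[0.003,-0.0337,0],[0.003,-0.0337,0],[0.003,-0.0337,0],[0.003,-0.0337,0],[0.003,-0.0337,0],[0,0,0],[0,0,0],[0,0,0]],"grip":[0,0,0,0,0,0,0,0,0,0,0,0,0,0,0,0,0,0,0,0]}'
python3 - <<'E'
from h import *
togo([.515,.1175,.182])
p,d=vision.capture("top");s,_=vision.capture("scene")
c=vision.calibration("scene")
q=c["mtx"]@(np.array(c["R"])@np.array([.515,.1175,.2])+c["t"]);u,v=(q[:2]/q[2]).astype(int);print(u,v)
f=lambda im,u,v,r=50:cv2.resize(im[v-r:v+r,u-r:u+r,::-1],(398,398),interpolation=cv2.INTER_CUBIC)
cv2.imwrite("pics/crop3.png",np.hstack([f(s,u,v),f(p,240,195)]))
E
```

```text
time_s: 7.05
position: [0.511, 0.1157, 0.2246]
tool_rot: [0.0, 1.0, 0.007, -0.001]
wrist_force: [0.2, -0.1, -2.4]
finger_gap: 0.382
finger_force: 61.2
t 7.05 pos [0.511  0.1157 0.2246] yawx 0.8 tilt [-0.0015 -0.0009] tool-shift mm [ 4.  -1.8 42.6]
255 186
```

View pics/crop3.png

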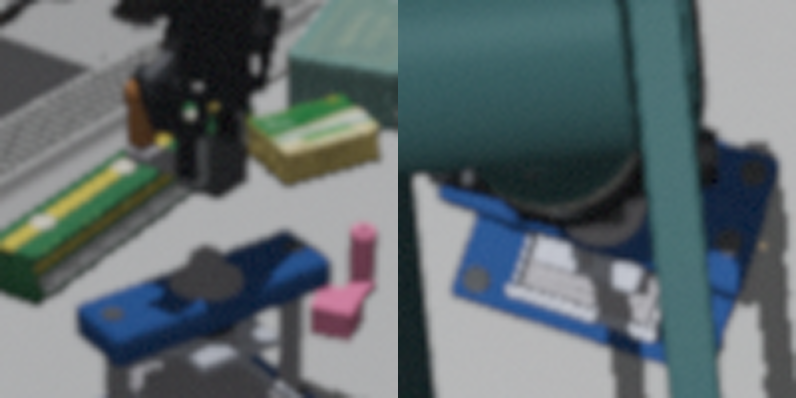

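The left crop shows the crank held with its arm pointing +x, and the hub's near lower corner at about (222,195). The shaft is below it at (205,252). The top view is hidden by the arm.

```bash
python3 - <<'E'
from h import *
x=ray("scene",(260.8,185),.219);print(x, x[:2]-[-.017,.017])
s=np.mean([vision.capture("scene")[0].astype(float) for _ in range(4)],0).mean(2)
print(s[170:190,244:272].round().astype(int))
togo([.515,.1175,.172])
print(ray("scene",(256,200),.164),ray("scene",(255.9,198.3),.164))
E
```

```text
[0.49055381 0.12767148 0.219     ] [0.50755381 0.11067148]
[[ 86 117 125 112  81  41  23  22  22  22  29  37  40  39  36  30  26  26
   24  21  28  44  63  74  73  74  82  92]
 [104 135 137 119  85  46  23  20  20  26  40  53  53  44  36  31  31  31
   30  28  30  45  63  76  78  82  84  86]
 [114 133 125 101  73  42  24  18  20  26  43  60  58  45  35  34  32  32
   32  31  33  39  54  69  82  88  88  85]
 [117 109  94  77  62  39  22  20  21  24  44  61  59  46  35  33  32  33
   32  33  33  34  44  62  80  86  86  83]
 [ 97  80  69  63  53  36  22  20  20  25  44  60  60  45  35  33  33  32
   33  33  33  33  41  62  79  79  79  77]
 [ 73  66  64  61  52  35  22  19  20  26  42  59  59  46  35  33  32  34
   33  32  33  34  50  82  98  83  72  72]
 [ 65  64  65  63  54  37  21  22  19  24  44  60  59  47  37  33  32  34
   32  33  32  36  61 107 130 109  86  75]
 [ 66  64  64  62  55  36  23  20  20  26  44  61  60  46  36  33  34  33
   34  31  32  36  66 121 153 147 125  95]
 [ 66  60  61  62  54  37  22  21  21  24  43  59  60  48  35  34  32  32
   32  36  32  36  68 126 163 1
[... 765 characters left out ...]
47 135 117 101 105 132
  157 169 173 174 174 175 175 175 175 174]
 [ 88  94  99  98  92  92 102 126 154 168 172 172 169 164 157 152 153 162
  171 174 174 175 175 175 175 175 175 174]
 [ 99 102  98  92  97 122 146 159 170 174 175 175 174 173 171 171 171 173
  174 175 175 175 175 175 175 174 175 175]
 [102  97  86  92 124 154 168 172 174 175 175 174 174 175 175 174 174 174
  174 175 174 174 175 175 175 175 175 174]
 [ 95  87  92 124 154 169 174 175 175 175 175 174 174 174 174 175 174 174
  174 175 175 175 174 175 174 175 174 174]]
t 7.35 pos [0.5115 0.115  0.2254] yawx 0.67 tilt [0.0001 0.    ] tool-shift mm [ 3.5 -2.5 53.4]
[0.50964991 0.12414579 0.164     ] [0.5152759  0.11729007 0.164     ]
```

```bash
python3 - <<'E'
from h import *
c=vision.calibration("scene")
def pr(*X):
    q=c["mtx"]@(np.array(c["R"])@np.array(X)+c["t"]); return (q[:2]/q[2]).round(1)
for n,a in (("near",(-.009,.009)),("right",(-.009,-.009)),("left",(.009,.009))): print("shaft",n,pr(.515+a[0],.1175+a[1],.146))
for n,a in (("near",(-.017,.017)),("right",(-.017,-.017))):
  for z in(.219,.245): print("hub",n,z,pr(.5115+a[0],.115+a[1],z))
E
```

```text
shaft near [256.6 206.4]
shaft right [260.6 203.6]
shaft left [251.4 204.3]
hub near 0.219 [258.6 185.2]
hub near 0.245 [258.6 176.5]
hub right 0.219 [266.3 180.1]
hub right 0.245 [266.4 171.6]
```

```bash
python3 -m handwheel '{"delta_rot":[[0,0,0],[0,0,0],[0,0,0],[0,0,0],[0,0,0],[0,0,0]],"linear":[[0.004,-0.0025,0],[0,0,0.02],[0,0,0.02],[0,0,0.007],[0,0,0],[0,0,0]],"grip":[0,0,0,0,0,0]}'
python3 -c "
from h import *
togo([.515,.1175,.152])"
```

```text
time_s: 7.85
position: [0.5155, 0.1185, 0.1783]
tool_rot: [-0.0, 1.0, 0.007, -0.0]
wrist_force: [0.0, 0.8, -1.2]
finger_gap: 0.378
finger_force: 61.1
t 7.85 pos [0.5155 0.1185 0.1783] yawx 0.76 tilt [-0.0006  0.0001] tool-shift mm [-0.5  1.  26.3]
```

Close. Lower in small steps and watch the force.

```bash
python3 -m handwheel '{"delta_rot":[[0,0,0],[0,0,0],[0,0,0],[0,0,0],[0,0,0]],"linear":[[0,0,0.004],[0,0,0.004],[0,0,0.003],[0,0,0.002],[0,0,0]],"grip":[0,0,0,0,0]}'
python3 -c "
from h import *
togo([.515,.1175,.152])"
```

```text
time_s: 8.27
position: [0.5162, 0.1184, 0.1678]
tool_rot: [0.0, 1.0, 0.007, 0.002]
wrist_force: [-1.9, -0.2, 5.2]
finger_gap: 0.386
finger_force: 62.0
t 8.2667 pos [0.5162 0.1184 0.1678] yawx 0.77 tilt [ 0.0034 -0.0001] tool-shift mm [-1.2  0.9 15.8]
```

```bash
python3 -m handwheel '{"delta_rot":[[0,0,0],[0,0,0],[0,0,0],[0,0,0]],"linear":[[-0.001,0,0],[0,0,0.002],[0,0,0.002],[0,0,0]],"grip":[0,0,0,0]}'
python3 -c "
from h import *
togo([.515,.1175,.152]);print(pose()[2]['torque'],pose()[2]['wrist_force'])"
```

```text
time_s: 8.6
position: [0.5164, 0.1184, 0.1673]
tool_rot: [-0.0, 1.0, 0.007, 0.004]
wrist_force: [-3.7, -0.8, 16.8]
finger_gap: 0.385
finger_force: 63.4
t 8.6 pos [0.5164 0.1184 0.1673] yawx 0.76 tilt [0.0084 0.0001] tool-shift mm [-1.5  0.9 15.3]
[-0.49440554  0.74478558 -0.0288472 ] [-3.74122555 -0.83884991 16.78755276]
```

```bash
python3 -m handwheel '{"delta_rot":[[0,0,0],[0,0,0],[0,0,0],[0,0,0],[0,0,0],[0,0,0],[0,0,0]],"linear":[[0,0,-0.005],[-0.001,0.0012,0],[0,0,0],[0,0,0.002],[0,0,0.002],[0,0,0.001],[0,0,0]],"grip":[0,0,0,0,0,0,0]}'
python3 -c "
from h import *
togo([.515,.1175,.152]);print(pose()[2]['torque'],pose()[2]['wrist_force'])"
```

```text
time_s: 9.18
position: [0.5152, 0.1179, 0.1673]
tool_rot: [-0.001, 1.0, 0.007, 0.004]
wrist_force: [-3.8, 0.2, 21.3]
finger_gap: 0.382
finger_force: 64.0
t 9.1833 pos [0.5152 0.1179 0.1673] yawx 0.79 tilt [0.008  0.0015] tool-shift mm [-0.3  0.4 15.3]
[-0.03022954  0.66529042 -0.00462388] [-3.79743665  0.16144005 21.32856253]
```

```bash
python3 -m handwheel '{"delta_rot":[[0,0,0],[0,0,0],[0,0,0],[0,0,0],[0,0,0],[0,0,0],[0,0,0]],"linear":[[0,0,-0.005],[-0.0015,0,0],[0,0,0],[0,0,0.002],[0,0,0.002],[0,0,0.001],[0,0,0]],"grip":[0,0,0,0,0,0,0]}'
python3 -c "
from h import *
togo([.515,.1175,.152]);print(pose()[2]['torque'],pose()[2]['wrist_force'])"
```

```text
time_s: 9.77
position: [0.5149, 0.1175, 0.1672]
tool_rot: [-0.0, 1.0, 0.007, 0.005]
wrist_force: [-1.3, -0.9, 20.4]
finger_gap: 0.38
finger_force: 63.8
t 9.7667 pos [0.5149 0.1175 0.1672] yawx 0.77 tilt [0.0108 0.001 ] tool-shift mm [-0.1  0.  15.2]
[-0.00800175 -0.0336135   0.03408039] [-1.25630898 -0.86756344 20.41206715]
```

```bash
python3 - <<'E'
from h import *
s=np.mean([vision.capture("scene")[0].astype(float) for _ in range(4)],0)
c=vision.calibration("scene")
def pr(*X):
    q=c["mtx"]@(np.array(c["R"])@np.array(X)+c["t"]); return (q[:2]/q[2]).round(1)
for z in(.164,.161,.158):print(z,pr(.515-.017,.1175+.017,z),pr(.515-.017,.1175-.017,z))
print(s.mean(2)[188:212,246:272].round().astype(int))
cv2.imwrite("pics/crop4.png",cv2.resize(s[165:225,225:295,::-1].astype(np.uint8),(700,600),interpolation=cv2.INTER_CUBIC))
E
```

```text
0.164 [257.1 203. ] [264.7 197.7]
0.161 [257.1 203.9] [264.7 198.7]
0.158 [257.1 204.9] [264.7 199.6]
[[ 24  25  23  21  20  20  21  23  30  48  60  46  28  19  21  20  27  54
   97 143 171 177 178 178 177 177]
 [ 59  63  40  20  20  22  22  28  35  41  40  34  31  28  26  24  28  55
   99 144 171 178 178 178 178 177]
 [100 105  64  25  21  22  27  40  51  49  37  33  34  32  31  29  32  56
  100 145 170 177 178 177 177 177]
 [102  98  60  23  20  22  30  47  60  57  37  34  34  33  33  34  35  48
   85 132 163 176 178 177 178 178]
 [ 82  70  42  21  21  21  33  51  64  58  39  34  33  35  34  34  34  39
   66 115 156 174 178 178 178 177]
 [ 67  54  32  21  21  22  30  51  64  58  40  33  34  34  33  34  34  36
   58 110 154 174 177 177 177 177]
 [ 64  53  31  22  21  22  32  51  65  58  39  33  33  33  33  34  34  34
   57 109 154 173 177 175 171 168]
 [ 65  54  33  21  21  22  30  51  65  58  41  34  34  34  34  34  33  35
   57 107 150 167 168 159 143 131]
 [ 73  57  34  22  20  23  31  50  65  59  41  33  35  33  34  35  33  36
   53  98 132 140 135 118  94  77]
 [108  82  52  29
[... 918 characters left out ...]
62  62  61
   61  55  45  38  35  36  36  40]
 [ 47  53  61  62  61  62  63  63  62  64  63  62  62  62  62  63  62  62
   61  56  46  38  36  36  38  42]
 [ 39  49  59  61  63  62  62  62  63  62  63  63  64  62  64  62  62  62
   61  56  44  38  36  38  39  47]
 [ 38  44  53  58  61  62  62  62  63  64  63  64  64  63  63  63  62  61
   59  50  43  36  37  37  41  48]
 [ 36  40  46  52  57  60  62  63  64  63  64  64  64  63  62  62  60  58
   52  43  38  36  39  39  43  45]
 [ 35  36  38  42  49  53  56  60  62  62  62  62  62  60  59  58  54  48
   42  38  36  38  37  39  42  42]
 [ 36  36  37  36  38  44  46  48  50  52  53  53  52  51  50  47  44  40
   38  37  36  37  37  37  40  40]]
```

View pics/crop4.png

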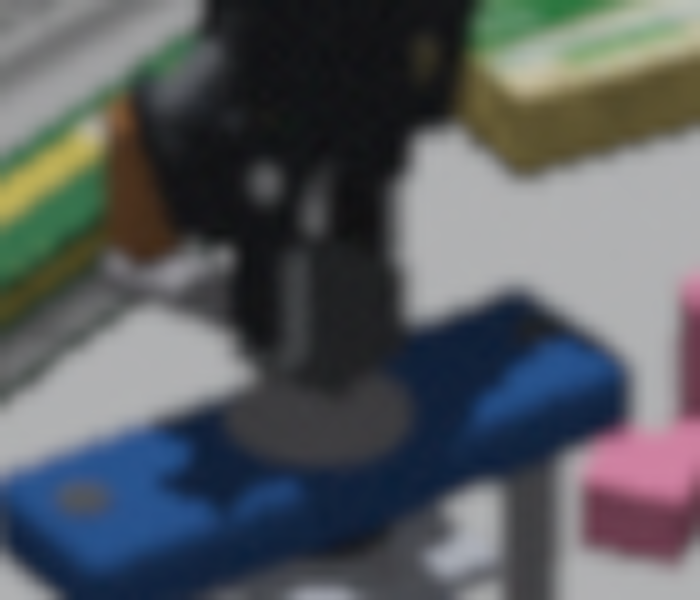

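The crop shows the hub sitting on top of the shaft, not yet down, with its near lower corner at about (258,204). I'll lift clear and measure the held hub properly.

```bash
python3 -m handwheel '{"delta_rot":[[0,0,0],[0,0,0],[0,0,0],[0,0,0],[0,0,0],[0,0,0]],"linear":[[0,0,-0.02],[0,0,-0.02],[0,0,-0.016],[0,0,0],[0,0,0],[0,0,0]],"grip":[0,0,0,0,0,0]}'
python3 - <<'E'
from h import *
S=[];PP=[]
for _ in range(6):
    S.append(vision.capture("scene")[0].astype(float)); PP.append(pose()[0])
s=np.mean(S,0).mean(2); print(np.array(PP).round(4).tolist()); P=np.mean(PP,0);print(P,pose()[2]['wrist_force'],pose()[2]['torque']); togo([.515,.1175,.2])
c=vision.calibration("scene")
def pr(*X):
    q=c["mtx"]@(np.array(c["R"])@np.array(X)+c["t"]); return (q[:2]/q[2]).round(1)
for dz in(.004,.006):print(dz,pr(P[0]-.017,P[1]+.017,P[2]-dz),pr(P[0]-.017,P[1]-.017,P[2]-dz))
v=int(pr(P[0]-.017,P[1]+.017,P[2]-.005)[1]);print(v-14);print(s[v-14:v+5,246:272].round().astype(int))
E
```

```text
time_s: 10.47
position: [0.5107, 0.1172, 0.2146]
tool_rot: [0.0, 1.0, 0.007, -0.002]
wrist_force: [0.5, 0.3, -2.0]
finger_gap: 0.382
finger_force: 63.1
[[0.5106, 0.1172, 0.2144], [0.5108, 0.1172, 0.2146], [0.5109, 0.1172, 0.215], [0.5111, 0.1172, 0.2154], [0.5114, 0.1172, 0.2159], [0.5115, 0.1173, 0.2163]]
[0.51106232 0.11720833 0.21527905] [-0.15706113 -0.54205885 -2.26889046] [-0.00590933  0.06234852  0.00954932]
t 10.7667 pos [0.5115 0.1173 0.2163] yawx 0.78 tilt [-0.0019 -0.0001] tool-shift mm [ 3.5 -0.2 16.3]
0.004 [258.2 188.1] [266. 183.]
0.006 [258.2 188.8] [266.  183.7]
174
[[ 66  57  42  26  21  21  21  22  33  43  44  36  31  29  27  27  24  25
   39  60  81  95  88  80  79  78]
 [ 77  69  53  30  20  20  19  28  45  55  54  39  33  33  32  31  28  29
   38  62 100 124 112  84  73  73]
 [ 74  70  56  32  20  19  22  31  50  63  57  41  34  33  34  33  32  32
   36  56 101 137 139 110  86  74]
 [ 66  65  53  32  20  21  21  31  50  63  57  40  34  32  32  33  34  32
   33  49  94 140 158 148 126  95]
 [ 63  60  50  30  19  19  22  33  52  63  58  41  34  33  34  32  34  33

[... 861 characters left out ...]
39  55  84
  115 143 163 172 175 175 175 175]
 [ 99  92  96 121 143 144 131 112  94  77  58  43  36  36  43  66 100 133
  155 166 173 175 175 175 175 175]
 [ 87  93 124 154 168 168 164 155 145 129 107  89  71  65  82 114 142 161
  171 174 175 176 175 175 176 175]
 [ 92 124 155 170 175 175 173 172 168 162 154 143 127 118 133 153 166 173
  175 175 175 175 175 175 175 175]
 [128 155 170 174 175 175 175 175 175 174 171 168 162 158 163 170 174 175
  175 175 175 175 175 175 175 175]
 [160 170 174 175 175 175 175 175 175 175 175 174 172 172 173 174 175 175
  175 176 175 175 176 176 175 175]
 [173 174 175 175 175 176 175 175 175 176 176 175 175 175 175 175 175 175
  175 175 175 175 175 175 176 176]]
```

```bash
python3 -m handwheel '{"delta_rot":[[0,0,0],[0,0,0],[0,0,0],[0,0,0],[0,0,0],[0,0,0],[0,0,0]],"linear":[[0.003,0,0.015],[0,0,0.015],[0,0,0.006],[0,0,0],[0,0,0],[0,0,0],[0,0,0]],"grip":[0,0,0,0,0,0,0]}'
python3 -c "
from h import *
togo([.5168,.1172,.172])"
```

```text
time_s: 11.35
position: [0.5156, 0.1175, 0.1826]
tool_rot: [-0.0, 1.0, 0.007, 0.001]
wrist_force: [0.1, 0.8, -2.8]
finger_gap: 0.383
finger_force: 63.0
t 11.35 pos [0.5156 0.1175 0.1826] yawx 0.78 tilt [0.0022 0.0003] tool-shift mm [ 1.2  0.3 10.6]
```

```bash
python3 -m handwheel '{"delta_rot":[[0,0,0],[0,0,0],[0,0,0],[0,0,0],[0,0,0],[0,0,0],[0,0,0]],"linear":[[0.001,0.0003,0.005],[0,0,0.004],[0,0,0.004],[0,0,0.004],[0,0,0.001],[0,0,0],[0,0,0]],"grip":[0,0,0,0,0,0,0]}'
python3 -c "
from h import *
togo([.5168,.1172,.152]);print(pose()[2]['torque'],pose()[2]['wrist_force'])"
```

```text
time_s: 11.93
position: [0.5164, 0.117, 0.163]
tool_rot: [0.0, 1.0, 0.007, 0.0]
wrist_force: [4.0, -0.4, -3.8]
finger_gap: 0.386
finger_force: 62.9
t 11.9333 pos [0.5164 0.117  0.163 ] yawx 0.76 tilt [ 0.0009 -0.0001] tool-shift mm [ 0.4 -0.2 11. ]
[-0.10773857 -0.63654765 -0.09989629] [ 4.02783673 -0.4443165  -3.82474066]
```

```bash
python3 -m handwheel '{"delta_rot":[[0,0,0],[0,0,0],[0,0,0],[0,0,0],[0,0,0],[0,0,0],[0,0,0]],"linear":[[0.0006,0,0.001],[0,0,0.003],[0,0,0.003],[0,0,0.003],[0,0,0.001],[0,0,0],[0,0,0]],"grip":[0,0,0,0,0,0,0]}'
python3 -c "
from h import *
togo([.5168,.1172,.152]);print(pose()[2]['torque'],pose()[2]['wrist_force'])"
```

```text
time_s: 12.52
position: [0.5166, 0.117, 0.1532]
tool_rot: [0.0, 1.0, 0.007, 0.0]
wrist_force: [-2.4, -1.6, 4.5]
finger_gap: 0.378
finger_force: 63.8
t 12.5167 pos [0.5166 0.117  0.1532] yawx 0.78 tilt [ 0.0008 -0.0002] tool-shift mm [ 0.2 -0.2  1.2]
[-0.25309066  0.25220486 -0.01383609] [-2.43405265 -1.57214724  4.53136065]
```

Push down a few mm more until the collar carries it.

```bash
python3 -m handwheel '{"delta_rot":[[0,0,0],[0,0,0],[0,0,0],[0,0,0],[0,0,0]],"linear":[[0,0,0.002],[0,0,0.002],[0,0,0.001],[0,0,0],[0,0,0]],"grip":[0,0,0,0,0]}'
python3 -c "
from h import *
togo([.5168,.1172,.152]);print(pose()[2]['torque'],pose()[2]['wrist_force'])"
```

```text
time_s: 12.93
position: [0.5167, 0.117, 0.1531]
tool_rot: [0.0, 1.0, 0.007, 0.002]
wrist_force: [-8.7, -1.8, 22.6]
finger_gap: 0.387
finger_force: 66.0
t 12.9333 pos [0.5167 0.117  0.1531] yawx 0.78 tilt [ 0.0036 -0.    ] tool-shift mm [ 0.1 -0.2  1.1]
[-0.51200263  1.52943341  0.00946927] [-8.70616934 -1.79482594 22.55413001]
```

```bash
python3 -m handwheel '{"delta_rot":[[0,0,0],[0,0,0],[0,0,0],[0,0,0],[0,0,0],[0,0,0],[0,0,0],[0,0,0],[0,0,0],[0,0,0],[0,0,0],[0,0,0]],"linear":[[0,0,-0.004],[0,0,0],[0,0,0],[0,0,0],[0,0,0],[0,0,0],[0,0,0],[0,0,-0.01],[0,0,-0.02],[0,0,-0.03],[0,0,-0.02],[0,0,0]],"grip":[0,1,1,1,1,1,1,1,1,1,1,1]}'
python3 - <<'E'
from h import *
togo([.575,.1183,.22])
s=np.mean([vision.capture("scene")[0].astype(float) for _ in range(2)],0).astype(np.uint8)
cv2.imwrite("pics/crop5.png",cv2.resize(s[155:235,215:305,::-1],(675,600),interpolation=cv2.INTER_CUBIC))
np.savez("s5.npz",p=s)
E
```

```text
time_s: 13.93
position: [0.5191, 0.1174, 0.2381]
tool_rot: [-0.001, 1.0, 0.007, 0.006]
wrist_force: [0.3, 0.1, 1.0]
finger_gap: 1.0
finger_force: 0.0
t 13.9333 pos [0.5191 0.1174 0.2381] yawx 0.78 tilt [0.0113 0.0015] tool-shift mm [55.7 -0.1 18.7]
```

View pics/crop5.png

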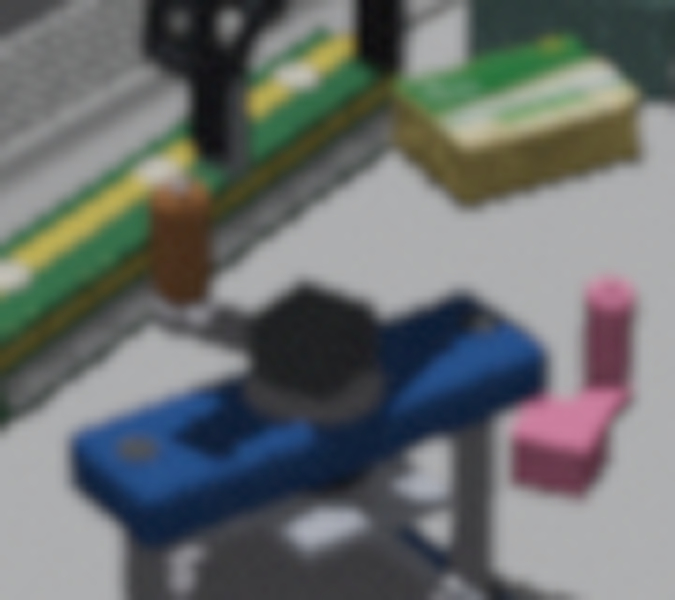

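The crank is seated flat on the collar. The hub is at about (315,345) in the crop and the hand grip at (180,240), with its top at (182,190).

```bash
python3 - <<'E'
from h import *
s=np.load("s5.npz")["p"];h=cv2.cvtColor(s,cv2.COLOR_RGB2HSV)
a=s.astype(int);m=np.zeros(h.shape[:2],np.uint8);r=np.s_[176:198,230:250];m[r]=(a[r][...,0]>a[r][...,1]*1.35)&(a[r][...,0]>70)
v,u=np.nonzero(m);print(len(u),u.min(),u.max(),v.min(),v.max(),u.mean(),v.mean(),ray("scene",(u.mean(),v.mean()),.146+.035))
togo([.575,.1183,.22])
E
```

```text
49 236 242 181 193 237.89795918367346 185.46938775510205 [0.57944169 0.11525132 0.181     ]
t 14.0333 pos [0.5172 0.1172 0.233 ] yawx 0.78 tilt [0.0033 0.0005] tool-shift mm [57.8 -0.3 13.2]
```

```bash
python3 -m handwheel '{"delta_rot":[[0,0,0],[0,0,0],[0,0,0],[0,0,0],[0,0,0],[0,0,0],[0,0,0],[0,0,0],[0,0,0],[0,0,0],[0,0,0],[0,0,0],[0,0,0],[0,0,0],[0,0,0],[0,0,0]],"linear":[[0.02,0,0],[0.02,0,0],[0.018,0,0],[0,0,0],[0,0,0.02],[0,0,0.02],[0,0,0.015],[0,0,0.005],[0,0,0],[0,0,0],[0,0,0],[0,0,0],[0,0,0],[0,0,0],[0,0,0],[0,0,0]],"grip":[1,1,1,1,1,1,1,1,1,0,0,0,0,0,0,0]}'
python3 - <<'E'
from h import *
togo([.575,.1183,.168]);print(pose()[2]['torque'],pose()[2]['wrist_force'])
E
```

```text
time_s: 15.37
position: [0.575, 0.1179, 0.1723]
tool_rot: [-0.0, 1.0, 0.007, 0.001]
wrist_force: [0.4, 0.0, 2.6]
finger_gap: 0.256
finger_force: 58.6
t 15.3667 pos [0.575  0.1179 0.1723] yawx 0.77 tilt [0.0019 0.0003] tool-shift mm [-0.1 -0.4  4.3]
[ 0.01532763 -0.00926026  0.02168864] [0.3888788  0.02138804 2.57116325]
```

Grip is held (opening ≈ 22 mm). Wind the first quarter in 10° steps.

```bash
cat >> h.py <<'E'
def wind(phi):
    # phi: commanded clockwise crank angle (deg) from start; decompose forces in tool frame
    p,R,s=pose(); f=R.T@np.array(s["wrist_force"]); a=np.radians(phi)
    q=R.T@(p-np.array([.575,.1179,.1723])); pos=q[:2]*1000+[60,0]
    print("t %.2f phi_cmd %d meas %.1f r %.1f dz %.1f | tangential %.1f radial %.1f z %.1f"%(s["time_s"],phi,np.degrees(np.arctan2(pos[1],pos[0]))%360,np.hypot(*pos),q[2]*1000,f[0]*-np.sin(a)+f[1]*np.cos(a),f[0]*np.cos(a)+f[1]*np.sin(a),f[2]))
E
python3 -m handwheel '{"delta_rot":[[0,0,0],[0,0,0],[0,0,0],[0,0,0],[0,0,0],[0,0,0],[0,0,0],[0,0,0],[0,0,0]],"linear":[[-0.0009,0.0104,0],[-0.0027,0.0101,0],[-0.0044,0.0095,0],[-0.006,0.0086,0],[-0.0074,0.0074,0],[-0.0086,0.006,0],[-0.0095,0.0044,0],[-0.0101,0.0027,0],[-0.0104,0.0009,0]],"grip":[0,0,0,0,0,0,0,0,0]}'
python3 -c "
from h import *
wind(90)"
```

```text
time_s: 16.12
position: [0.5155, 0.0565, 0.1724]
tool_rot: [-0.001, 1.0, 0.006, 0.002]
wrist_force: [3.4, 3.7, 4.5]
finger_gap: 0.257
finger_force: 59.1
t 16.12 phi_cmd 90 meas 90.2 r 60.7 dz -0.4 | tangential -3.4 radial -3.7 z -4.5
```

```bash
python3 -m handwheel '{"delta_rot":[[0,0,0],[0,0,0],[0,0,0],[0,0,0],[0,0,0],[0,0,0],[0,0,0],[0,0,0],[0,0,0],[0,0,0],[0,0,0],[0,0,0],[0,0,0],[0,0,0],[0,0,0],[0,0,0],[0,0,0],[0,0,0]],"linear":[[-0.0104,-0.0009,0],[-0.0101,-0.0027,0],[-0.0095,-0.0044,0],[-0.0086,-0.006,0],[-0.0074,-0.0074,0],[-0.006,-0.0086,0],[-0.0044,-0.0095,0],[-0.0027,-0.0101,0],[-0.0009,-0.0104,0],[0.0009,-0.0104,0],[0.0027,-0.0101,0],[0.0044,-0.0095,0],[0.006,-0.0086,0],[0.0074,-0.0074,0],[0.0086,-0.006,0],[0.0095,-0.0044,0],[0.0101,-0.0027,0],[0.0104,-0.0009,0]],"grip":[0,0,0,0,0,0,0,0,0,0,0,0,0,0,0,0,0,0]}'
python3 -c "
from h import *
wind(270)"
```

```text
time_s: 17.62
position: [0.5119, 0.177, 0.1723]
tool_rot: [0.001, 1.0, 0.007, -0.002]
wrist_force: [-4.4, 2.2, 8.3]
finger_gap: 0.256
finger_force: 59.6
t 17.62 phi_cmd 270 meas 267.8 r 60.0 dz 0.1 | tangential -4.4 radial 2.3 z -8.3
```

```bash
python3 -m handwheel '{"delta_rot":[[0,0,0],[0,0,0],[0,0,0],[0,0,0],[0,0,0],[0,0,0],[0,0,0],[0,0,0],[0,0,0],[0,0,0],[0,0,0],[0,0,0],[0,0,0]],"linear":[[0.0104,0.0009,0],[0.0101,0.0027,0],[0.0095,0.0044,0],[0.0086,0.006,0],[0.0074,0.0074,0],[0.006,0.0086,0],[0.0044,0.0095,0],[0.0027,0.0101,0],[0.0009,0.0104,0],[-0.0009,0.0104,0],[-0.0027,0.0101,0],[-0.0044,0.0095,0],[-0.006,0.0086,0]],"grip":[0,0,0,0,0,0,0,0,0,0,0,0,0]}'
python3 -c "
from h import *
wind(400)"
```

```text
time_s: 18.7
position: [0.5612, 0.0785, 0.1721]
tool_rot: [0.0, 1.0, 0.007, 0.001]
wrist_force: [2.1, 3.9, 5.6]
finger_gap: 0.255
finger_force: 59.2
t 18.70 phi_cmd 400 meas 40.7 r 60.2 dz 0.1 | tangential -4.3 radial -0.8 z -5.6
```

Free effort reads about 3.4–4.4 N. From here, 20° per call.

```bash
python3 -m handwheel '{"delta_rot":[[0,0,0],[0,0,0]],"linear":[[-0.0074,0.0074,0],[-0.0086,0.006,0]],"grip":[0,0]}'
python3 -c "
from h import *
wind(420)"
```

```text
time_s: 18.87
position: [0.5452, 0.0648, 0.1723]
tool_rot: [0.0, 1.0, 0.007, 0.001]
wrist_force: [3.3, 2.2, 5.3]
finger_gap: 0.253
finger_force: 59.3
t 18.87 phi_cmd 420 meas 60.8 r 60.4 dz -0.0 | tangential -3.9 radial -0.2 z -5.3
```

```bash
python3 -m handwheel '{"delta_rot":[[0,0,0],[0,0,0]],"linear":[[-0.0095,0.0044,0],[-0.0101,0.0027,0]],"grip":[0,0]}'
python3 -c "
from h import *
wind(440)"
```

```text
time_s: 19.03
position: [0.5256, 0.0575, 0.1724]
tool_rot: [0.0, 1.0, 0.006, 0.001]
wrist_force: [3.4, 3.3, 6.9]
finger_gap: 0.253
finger_force: 59.3
t 19.03 phi_cmd 440 meas 80.6 r 60.5 dz -0.2 | tangential -4.0 radial -2.6 z -6.9
```

```bash
python3 -m handwheel '{"delta_rot":[[0,0,0],[0,0,0]],"linear":[[-0.0104,0.0009,0],[-0.0104,-0.0009,0]],"grip":[0,0]}'
python3 -c "
from h import *
wind(460)"
```

```text
time_s: 19.2
position: [0.505, 0.0573, 0.1724]
tool_rot: [0.0, 1.0, 0.006, 0.002]
wrist_force: [4.1, 2.0, 5.2]
finger_gap: 0.254
finger_force: 59.3
t 19.20 phi_cmd 460 meas 100.2 r 60.7 dz -0.3 | tangential -3.7 radial -2.7 z -5.2
```

```bash
python3 -m handwheel '{"delta_rot":[[0,0,0],[0,0,0],[0,0,0]],"linear":[[-0.0101,-0.0027,0],[-0.0095,-0.0044,0],[-0.0086,-0.006,0]],"grip":[0,0,0]}'
python3 -c "
from h import *
wind(490)"
```

```text
time_s: 19.45
position: [0.4769, 0.0695, 0.1724]
tool_rot: [0.001, 1.0, 0.006, 0.002]
wrist_force: [5.7, 0.8, 4.9]
finger_gap: 0.254
finger_force: 59.1
t 19.45 phi_cmd 490 meas 129.4 r 61.0 dz -0.4 | tangential -3.9 radial -4.2 z -4.9
```

```bash
python3 -m handwheel '{"delta_rot":[[0,0,0],[0,0,0],[0,0,0]],"linear":[[-0.0074,-0.0074,0],[-0.006,-0.0086,0],[-0.0044,-0.0095,0]],"grip":[0,0,0]}'
python3 -c "
from h import *
wind(520)"
```

```text
time_s: 19.7
position: [0.4585, 0.094, 0.1724]
tool_rot: [0.002, 1.0, 0.006, 0.002]
wrist_force: [3.3, -3.1, 5.4]
finger_gap: 0.255
finger_force: 59.1
t 19.70 phi_cmd 520 meas 158.4 r 61.1 dz -0.4 | tangential -4.1 radial -2.0 z -5.4
```

```bash
python3 -m handwheel '{"delta_rot":[[0,0,0],[0,0,0],[0,0,0]],"linear":[[-0.0027,-0.0101,0],[-0.0009,-0.0104,0],[0.0009,-0.0104,0]],"grip":[0,0,0]}'
python3 -c "
from h import *
wind(550)"
```

```text
time_s: 19.95
position: [0.4545, 0.1244, 0.1722]
tool_rot: [0.003, 1.0, 0.006, 0.0]
wrist_force: [-0.1, -4.4, 7.5]
finger_gap: 0.255
finger_force: 59.3
t 19.95 phi_cmd 550 meas 187.5 r 60.9 dz -0.1 | tangential -4.4 radial -0.6 z -7.5
```

```bash
python3 -m handwheel '{"delta_rot":[[0,0,0],[0,0,0],[0,0,0]],"linear":[[0.0027,-0.0101,0],[0.0044,-0.0095,0],[0.006,-0.0086,0]],"grip":[0,0,0]}'
python3 -c "
from h import *
wind(580)"
```

```text
time_s: 20.2
position: [0.4664, 0.1532, 0.1723]
tool_rot: [0.003, 1.0, 0.006, -0.001]
wrist_force: [-2.7, -2.8, 9.5]
finger_gap: 0.256
finger_force: 59.6
t 20.20 phi_cmd 580 meas 217.3 r 60.6 dz 0.1 | tangential -3.9 radial 0.3 z -9.5
```

```bash
python3 -m handwheel '{"delta_rot":[[0,0,0],[0,0,0],[0,0,0]],"linear":[[0.0074,-0.0074,0],[0.0086,-0.006,0],[0.0095,-0.0044,0]],"grip":[0,0,0]}'
python3 -c "
from h import *
wind(610)"
```

```text
time_s: 20.45
position: [0.4913, 0.1724, 0.1723]
tool_rot: [0.002, 1.0, 0.007, -0.002]
wrist_force: [-4.3, 0.5, 10.7]
finger_gap: 0.255
finger_force: 59.7
t 20.45 phi_cmd 610 meas 247.6 r 60.2 dz 0.1 | tangential -3.8 radial 2.0 z -10.7
```

```bash
python3 -m handwheel '{"delta_rot":[[0,0,0],[0,0,0],[0,0,0]],"linear":[[0.0101,-0.0027,0],[0.0104,-0.0009,0],[0.0104,0.0009,0]],"grip":[0,0,0]}'
python3 -c "
from h import *
wind(640)"
```

```text
time_s: 20.7
position: [0.5224, 0.1765, 0.1723]
tool_rot: [0.0, 1.0, 0.007, -0.002]
wrist_force: [-3.5, 2.6, 8.1]
finger_gap: 0.253
finger_force: 59.5
t 20.70 phi_cmd 640 meas 277.9 r 60.0 dz 0.1 | tangential -3.9 radial 2.0 z -8.1
```

```bash
python3 -m handwheel '{"delta_rot":[[0,0,0],[0,0,0],[0,0,0]],"linear":[[0.0101,0.0027,0],[0.0095,0.0044,0],[0.0086,0.006,0]],"grip":[0,0,0]}'
python3 -c "
from h import *
wind(670)"
```

```text
time_s: 20.95
position: [0.5515, 0.1645, 0.1722]
tool_rot: [-0.001, 1.0, 0.008, -0.001]
wrist_force: [-1.0, 5.2, 7.2]
finger_gap: 0.255
finger_force: 59.3
t 20.95 phi_cmd 670 meas 308.4 r 59.9 dz 0.2 | tangential -4.1 radial 3.4 z -7.2
```

```bash
python3 -m handwheel '{"delta_rot":[[0,0,0],[0,0,0]],"linear":[[0.0074,0.0074,0],[0.006,0.0086,0]],"grip":[0,0]}'
python3 -c "
from h import *
wind(690)"
```

```text
time_s: 21.12
position: [0.5658, 0.1487, 0.1722]
tool_rot: [-0.001, 1.0, 0.008, 0.0]
wrist_force: [1.2, 5.4, 6.3]
finger_gap: 0.252
finger_force: 59.1
t 21.12 phi_cmd 690 meas 328.9 r 59.9 dz 0.2 | tangential -4.0 radial 3.8 z -6.3
```

```bash
python3 -m handwheel '{"delta_rot":[[0,0,0],[0,0,0],[0,0,0]],"linear":[[0.0044,0.0095,0],[0.0027,0.0101,0],[0.0009,0.0104,0]],"grip":[0,0,0]}'
python3 -c "
from h import *
wind(720)"
```

```text
time_s: 21.37
position: [0.5749, 0.1181, 0.1722]
tool_rot: [-0.0, 1.0, 0.007, 0.001]
wrist_force: [2.9, 4.2, 5.0]
finger_gap: 0.253
finger_force: 59.1
t 21.37 phi_cmd 720 meas 359.8 r 59.9 dz 0.1 | tangential -4.1 radial 3.0 z -5.0
```

```bash
python3 -m handwheel '{"delta_rot":[[0,0,0],[0,0,0]],"linear":[[-0.0009,0.0104,0],[-0.0027,0.0101,0]],"grip":[0,0]}'
python3 -c "
from h import *
wind(740)"
```

```text
time_s: 21.53
position: [0.5717, 0.0973, 0.1722]
tool_rot: [-0.0, 1.0, 0.007, 0.001]
wrist_force: [3.7, 3.7, 5.4]
finger_gap: 0.256
finger_force: 59.1
t 21.53 phi_cmd 740 meas 20.0 r 60.0 dz 0.1 | tangential -4.7 radial 2.2 z -5.4
```

```bash
python3 -m handwheel '{"delta_rot":[[0,0,0]],"linear":[[-0.0044,0.0095,0]],"grip":[0]}'
python3 -c "
from h import *
wind(750)"
```

```text
time_s: 21.62
position: [0.5675, 0.0879, 0.1722]
tool_rot: [-0.001, 1.0, 0.007, 0.002]
wrist_force: [3.7, 5.4, 4.6]
finger_gap: 0.254
finger_force: 59.1
t 21.62 phi_cmd 750 meas 29.8 r 60.1 dz 0.0 | tangential -6.5 radial 0.6 z -4.6
```

```bash
python3 -m handwheel '{"delta_rot":[[0,0,0]],"linear":[[-0.006,0.0086,0]],"grip":[0]}'
python3 -c "
from h import *
wind(760)"
```

```text
time_s: 21.7
position: [0.5619, 0.0795, 0.1723]
tool_rot: [-0.001, 1.0, 0.007, 0.002]
wrist_force: [5.1, 5.5, 4.3]
finger_gap: 0.252
finger_force: 59.2
t 21.70 phi_cmd 760 meas 39.5 r 60.1 dz -0.2 | tangential -7.5 radial 0.5 z -4.2
```

```bash
python3 -m handwheel '{"delta_rot":[[0,0,0]],"linear":[[-0.008,0.0078,0]],"grip":[0]}'
python3 -c "
from h import *
wind(771)"
```

```text
time_s: 21.78
position: [0.5544, 0.0717, 0.1724]
tool_rot: [-0.001, 1.0, 0.007, 0.003]
wrist_force: [6.1, 6.5, 4.5]
finger_gap: 0.252
finger_force: 59.1
t 21.78 phi_cmd 771 meas 49.8 r 60.1 dz -0.4 | tangential -8.8 radial -1.1 z -4.5
```

```bash
python3 -m handwheel '{"delta_rot":[[0,0,0]],"linear":[[0,0,0]],"grip":[0]}'
python3 -c "
from h import *
wind(771)"
```

```text
time_s: 21.87
position: [0.5532, 0.0706, 0.1724]
tool_rot: [-0.0, 1.0, 0.006, 0.002]
wrist_force: [3.8, 1.8, 4.4]
finger_gap: 0.254
finger_force: 59.2
t 21.87 phi_cmd 771 meas 51.4 r 60.2 dz -0.2 | tangential -4.1 radial 1.0 z -4.4
```

```bash
python3 -m handwheel '{"delta_rot":[[0,0,0],[0,0,0],[0,0,0],[0,0,0],[0,0,0],[0,0,0],[0,0,0],[0,0,0],[0,0,0],[0,0,0],[0,0,0],[0,0,0],[0,0,0],[0,0,0]],"linear":[[0,0,0],[0,0,0],[0,0,0],[0,0,0],[0,0,0],[0,0,-0.01],[0,0,-0.02],[0,0,-0.03],[0,0,-0.04],[0,0,-0.04],[-0.03,0,-0.02],[-0.04,0,0],[-0.04,0,0],[0,0,0]],"grip":[0.55,0.55,0.55,0.55,0.55,0.55,0.55,0.55,0.55,0.55,0.55,0.55,0.55,0.55]}'
python3 - <<'E'
from h import *
togo([.515,.1175,.3])
s=vision.capture("scene")[0]
cv2.imwrite("pics/end.png",cv2.resize(s[150:270,140:300,::-1],(800,600),interpolation=cv2.INTER_CUBIC))
E
```

```text
time_s: 23.03
position: [0.4374, 0.0699, 0.3333]
tool_rot: [0.0, 1.0, 0.007, -0.0]
wrist_force: [0.6, 0.2, 0.2]
finger_gap: 0.552
finger_force: 0.0
t 23.0333 pos [0.4374 0.0699 0.3333] yawx 0.82 tilt [-0.0005 -0.0001] tool-shift mm [ 78.3 -46.5  33.2]
```

View pics/end.png

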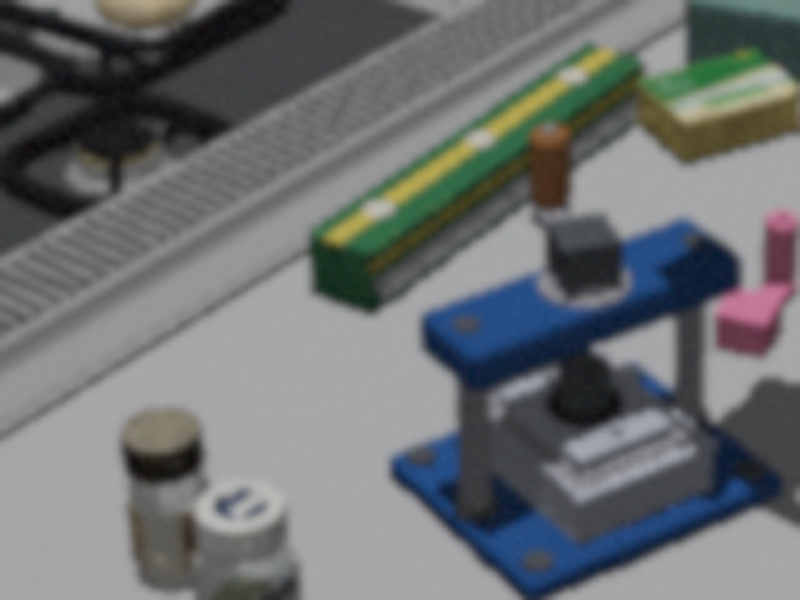

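The crank sits home on the collar with the hub at about (585,255) and the grip at (550,165). The plate is down on the lid at (600,420), and both jars at (165,500) and (240,540) are still standing.

```bash
python3 -c "
from rig import job
print(job.job_done())"
```

```text
the job is handed in; nothing more can be done
None
```

The crank is fully home on the shaft and was wound about 2.1 turns clockwise. I stopped at about 2.2 times the measured free effort (8.8 N against 4.0 N), let go, and handed the job in at 23 s with the jars untouched.

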